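# Make up the inverter service kit

## Task

Four electrical parts stand or lie near the front edge of the bench: the capacitor can, the capacitor block, the ceramic fuse and the black crocodile clip. Put each one, the same way up as it is now, fully down into the kit plate whose recess is cut to its outline, one part per plate. Leave the USB stick and the hex key that lie among the parts where they are.

Things in the scene. Friction and masses are not known exactly. Their poses are not given: they have to be found in the camera images.
- snap_cap: Cylindrical capacitor can, dark (blue-black) side and pale grey top, standing upright near the front edge of the bench, 44 mm diameter, 80 mm tall, 0.19 kg. Origin at the centre of its underside, z up. Start yaw arbitrary. Grasp the can anywhere across its diameter.
- film_cap: Blue box-shaped capacitor block standing on the bench, 35 mm along its x, 57 mm along its y, body 45 mm tall with thin terminal wires on top up to 57 mm, 0.12 kg. Origin at the centre of its underside, z up. Grasp across its 35 mm (its x).
- fuse_link: White ceramic barrel fuse with metal end caps, lying down, 54 mm long along its y, 14 mm wide (x), 14 mm high, 0.05 kg; it does not roll. Origin at the centre of its underside, z up. Grasp across its 14 mm (its x).
- croc_clip: Black insulated crocodile clip lying flat, 86 mm long along its y (jaws at -y), 22 mm wide (x), 15 mm high, 0.03 kg. Origin at the centre of its outline, on the bench, z up. Grasp across its 22 mm. About 0.09 m behind it stands an enclosure 0.3 m high; fixed leads up to 30 mm high lie between it and the other parts: pass over them.
- plate_round: Kit plate for the capacitor can, one of four fixed grey plates in a row behind the parts, all 63 x 112 mm (x, y), 7 mm thick. Dark-floored round central recess, 60 mm diameter, 4 mm deep. Origin at the centre of the underside; recess floor at 3 mm, top at 7 mm. Power supplies 0.37 m high begin 0.10 m behind the plates' centres: travel along the bench front.
- plate_block: Kit plate for the capacitor block. Same fixed plate, with a central rectangular recess 51 mm along its x by 73 mm along its y, 4 mm deep; so the block's 57 mm side lies along the plate's y, either way round. Origin at the centre of the underside; recess floor at 3 mm, top at 7 mm.
- plate_slot: Kit plate for the fuse. Same fixed plate, with a narrow central recess 30 mm along its x by 70 mm along its y, 4 mm deep; so the fuse lies along the plate's y, either way round. Origin at the centre of the underside; recess floor at 3 mm, top at 7 mm.
- plate_long: Kit plate for the crocodile clip. Same fixed plate, with a central recess 38 mm along its x by 102 mm along its y, the longest of the four, 4 mm deep; so the clip lies along the plate's y, either way round. Origin at the centre of the underside; recess floor at 3 mm, top at 7 mm.
- hex_key: Dark steel L-shaped hex key lying flat among the parts, 82 mm long (its y), 28 mm wide, 5 mm high. Origin at the centre of its outline, on the bench. To be left alone.
- usb_stick: Small red USB stick lying flat among the parts, 53 mm long (its y), 18 mm wide, 8 mm high. Origin at the centre of its underside. To be left alone.
Things that resemble listed ones, but are neither listed nor needed, are in the scene too. Leave any purple look-alike of the snap_cap alone.

How it is judged:
At the end, for the whole second after the job is handed in: Each of the four parts lies in the recess of its own plate: within 13 mm of the plate's centre, its underside within 2 mm of the recess floor (less than 5 mm above the plate's underside), upright within 0.1 rad, and at rest (below 20 mm/s) (horizontal distance between snap_cap and plate_round below 0.013 m and z of snap_cap in the frame of plate_round below 0.005 m and angle between each of snap_cap, film_cap, fuse_link, croc_clip's own z axis and vertical below 0.1 rad and linear speed of each of snap_cap, film_cap, fuse_link, croc_clip below 0.02 m/s and horizontal distance between film_cap and plate_block below 0.013 m and z of film_cap in the frame of plate_block below 0.005 m and horizontal distance between fuse_link and plate_slot below 0.013 m and z of fuse_link in the frame of plate_slot below 0.005 m and horizontal distance between croc_clip and plate_long below 0.013 m and z of croc_clip in the frame of plate_long below 0.005 m); the robot touches nothing.
It fails at once if the USB stick was moved by more than 25 mm (distance of usb_stick from where it was at the start of the episode above 0.025 m).
It fails at once if the hex key was moved by more than 25 mm (distance of hex_key from where it was at the start of the episode above 0.025 m).
It also fails if it takes over 115 s, if anything falls off the work surface, if the arm or the gripper's body presses on something with over 40 N, if the wrist force passes 120 N, or if a joint passes its speed limit or range.

## Robot

A 6-joint arm with a two-finger parallel gripper is mounted at the origin on a cart in front of the work surface, level with it; the furniture and walls round the work are solid. World frame = base frame: x ahead of the robot, y to its left, z up, the work surface at z = 0. Lengths are in m, angles in rad, forces in N, time in s.
With the tool pointing down it reaches from about 0.35 to 0.775 m from the base axis. Payload 5.5 kg.
Tool frame: the origin (TCP) lies midway between the tips of the shut fingers; the grasp point (between the pads) lies 19 mm behind it; z points along the fingers, y is the line along which they close (so a half turn about z gives the same grasp; the last joint's range is limited). The gripper opens to 85 mm and grips with 20 to 120 N. Pads are 22 mm wide; open, the fingers measure 114 mm over their backs; the gripper's body (76 mm by 85 mm) begins 54 mm behind the grasp point. The pads swing forward as they close: fully open they stand 13 mm farther back than shut.
Start: joints at [-1.447, 0.313, 0.046, 1.304, 0, 1.431], TCP at [0.15, -0.555, 0.202] pointing down, gripper open.
Joint ranges: [-2.76, 2.76], [-0.86, 1.69], [-1.03, 1.26], [-2.2, 2.34], [-1.47, 1.5], [-3.14, 3.14]. Speed limits (rad/s): [2.57, 2.57, 3.14, 3.14, 3.14, 3.14].

## Interface

Orientations are given as a unit quaternion [w, x, y, z].
In Python, from workcell import telemetry, imaging, env gives the robot as it stands. The module is installed in compiled form; this text tells all that it offers.
- The arm moves only by the tool step_arm, never from a script. Its argument "moves" is a list of rows, each a list of 3 entries, a list of its own where there are three numbers: the shift along the tool's x, y, z in mm, then the turn, a rotation vector about the tool's x, y, z in rad, then the finger opening in mm, from 0 to 85.4. A call has 1 to 8 rows; each row is the pose to reach, as a shift and turn from the pose commanded when the call began, along the tool's axes at that moment; what a row does not reach only later rows make up. A row lasts 1/12 s, in which the tool goes at most 41.7 mm and 7.16 degrees, less where a joint would pass 70% of its speed; a pose out of reach is approached as far as the arm can. A call with a gripper value outside its range is refused whole. The fingers move at their own pace and stop on an object; "grip_force" is the grip in N (left out, the last holds). Time passes only in rows, so rows that repeat a pose let the fingers close. It gives the time, the measured TCP pose, the force, the opening and the grip force at its end, in the units of the state.
- telemetry.get_state(): the state, without advancing time (a new reading comes with each control period).
- imaging.read_camera(name): name is "scene" or "side" or "wrist"; returns the picture (384x512x3 uint8, red, green, blue); there is no depth.
- imaging.camera_params(name): a dict with "camera_matrix" (3x3 intrinsics, pixels), "D" ([k1, k2, p1, p2, k3] as OpenCV has them; the pictures are not rectified), "pose" (4x4, takes a point from camera to world coordinates). Camera axes: x right, y up, looking along -z (the intrinsics and any distortion apply to the point x, -y, -z); pixel columns grow to the right and rows downward; lengths in m; the calibration is good to about 2 mm. A picture is of the moment at which its call begins: read the wrist's pose just before it. camera_params takes no time and is no camera call; for the wrist camera it gives the pose at the moment of the call.
- env.hand_in(): hands the job in; it is judged then, once.
The state is a dict: "clock": time; "joint_pos": joint angles; "qvel": joint speeds; "tau": joint torques, N m; "tcp_pos": TCP position; "orientation": TCP orientation; "wrist_force": force on the tool from outside, world axes, zero at the start; "ft_torque": the same for the moment, N m; "finger_gap": finger opening in m; "grip_force": force on a finger pad.
Only numpy, scipy, OpenCV 4.12 (cv2) and the standard library are available. Lean on these libraries where they do the work, as an engineer would, in place of code of your own. Each camera call takes 0.05 s, during which the arm holds its last target. There are 200 camera calls.

## Working session

There is one attempt and no reset: what is moved stays moved. The work goes in short steps, Python scripts to look and compute and a tool call to move; the robot and the scene stay as the last step left them, time stands still between calls to the robot, and variables do not carry over. Pictures are saved under pics/ and viewed, at most 14 in all, crops included, and the job is handed in when it is done.

Besides the shell and the picture viewer there is one more tool, called after ">>>" as name(argument=value, ...) on one line, values as JSON. step_arm: Moves the arm, as the interface text tells. Its arguments: {"type":"object","properties":{"moves":{"type":"array"},"grip_force":{"type":"number"}},"required":["moves"]}

```bash
mkdir -p pics; ls
cat > h.py <<'E'
import numpy as np, cv2
from workcell import telemetry, imaging, env
def snap(n,f):
    P=imaging.camera_params(n); im=imaging.read_camera(n)
    cv2.imwrite('pics/'+f+'.png',im[:,:,::-1]); np.savez('pics/'+f+'.npz',im=im,K=P["camera_matrix"],D=P["D"],T=P["pose"])
    return im,P
def load(f):
    d=np.load('pics/'+f+'.npz'); return d['im'],dict(camera_matrix=d['K'],D=d['D'],pose=d['T'])
def ray(P,uv):
    uv=np.asarray(uv,float).reshape(-1,1,2)
    n=cv2.undistortPoints(uv,np.array(P["camera_matrix"],float),np.array(P["D"],float)).reshape(-1,2)
    d=np.c_[n[:,0],-n[:,1],-np.ones(len(n))]; T=np.array(P["pose"])
    return T[:3,3],d@T[:3,:3].T
def onz(P,uv,z):
    o,d=ray(P,uv); return o+d*((z-o[2])/d[:,2])[:,None]
def proj(P,X):
    T=np.array(P["pose"]); c=(np.asarray(X,float).reshape(-1,3)-T[:3,3])@T[:3,:3]; c=c*[1,-1,-1]
    return cv2.projectPoints(c,np.zeros(3),np.zeros(3),np.array(P["camera_matrix"],float),np.array(P["D"],float))[0].reshape(-1,2)
def tri(P1,u1,P2,u2):
    A=np.zeros((3,3));b=np.zeros(3)
    for P,u in((P1,u1),(P2,u2)):
        o,d=ray(P,[u]);d=d[0]/np.linalg.norm(d[0]);M=np.eye(3)-np.outer(d,d);A+=M;b+=M@o
    return np.linalg.solve(A,b)
E
python3 - <<'E'
from h import *
np.set_printoptions(precision=3,suppress=True)
ims=[]
for n in("scene","side","wrist"):
    im,P=snap(n,n+'0'); ims.append(im); print(n,P["camera_matrix"][0],P["D"],np.array(P["pose"]))
print(telemetry.get_state())
cv2.imwrite('pics/a.png',cv2.resize(ims[0],(800,600))[:,:,::-1]);cv2.imwrite('pics/b.png',cv2.resize(ims[1],(800,600))[:,:,::-1])
E
```

```text
pics
scene [381.477   0.    257.115] [-0.122  0.     0.     0.     0.   ] [[-0.694  0.541 -0.475 -0.032]
 [-0.719 -0.511  0.471  0.668]
 [ 0.012  0.668  0.744  1.093]
 [ 0.     0.     0.     1.   ]]
side [393.403   0.    254.942] [-0.06  0.    0.    0.    0.  ] [[ 0.98   0.093 -0.176  0.427]
 [-0.199  0.441 -0.875 -1.021]
 [-0.004  0.893  0.45   0.556]
 [ 0.     0.     0.     1.   ]]
wrist [307.281   0.    253.879] [-0.039  0.     0.     0.     0.   ] [[ 0.261  0.932  0.251  0.215]
 [-0.965  0.252  0.067 -0.539]
 [-0.    -0.26   0.966  0.372]
 [ 0.     0.     0.     1.   ]]
{'clock': 0.15, 'joint_pos': array([-1.447,  0.314,  0.045,  1.304, -0.   ,  1.431]), 'qvel': array([-0.001, -0.002,  0.005, -0.001, -0.   , -0.   ]), 'tau': array([  0.001, -48.106,  29.882,   0.014,  -0.   ,  -0.   ]), 'tcp_pos': array([ 0.15 , -0.555,  0.201]), 'orientation': array([-0.001,  0.991,  0.132, -0.   ]), 'wrist_force': array([ 0.337, -0.358, -0.263]), 'ft_torque': array([ 0.022, -0.013,  0.007]), 'grip_force': 0.0, 'finger_gap': 0.08536203069682789}
```

View pics/a.png

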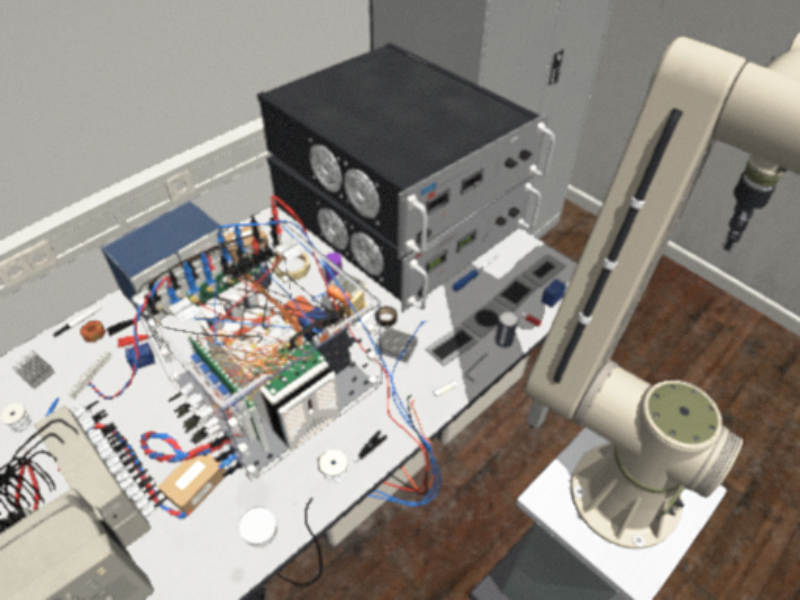

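View pics/b.png

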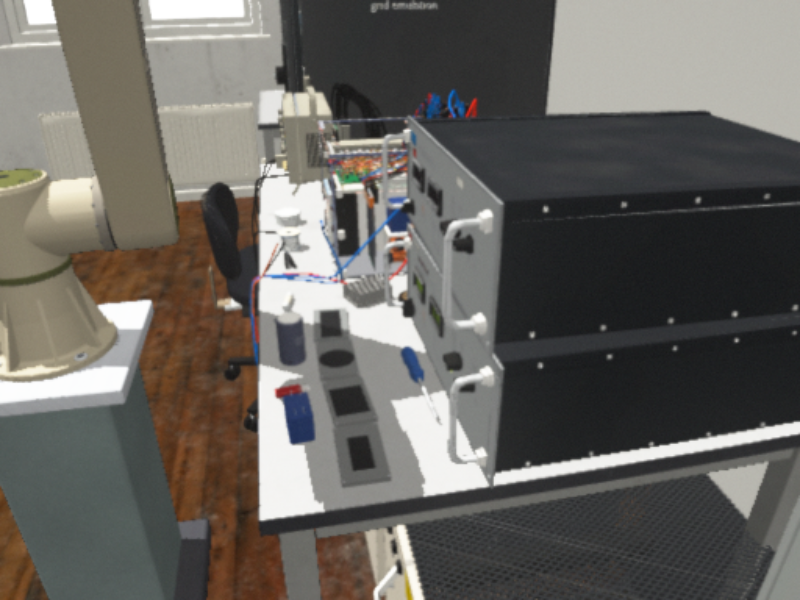

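View pics/wrist0.png

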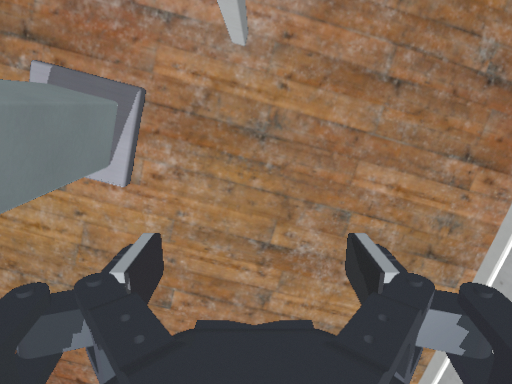

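The scene picture (800x600) shows the plates as slot (545,268), block (517,293), round (487,317) and long (452,345). The parts are the can (505,330), block (553,292), USB (532,321), fuse (445,388), hex key (480,365) and clip (373,445). The side view matches. The wrist camera sees only floor.

Run:
```python
from h import *
np.set_printoptions(precision=3,suppress=True)
_,S=load('scene0');_,D=load('side0')
k=.64
for n,u,v in [('slot',(545,268),(361,453)),('block',(517,293),(349,401)),('round',(487,317),(337,358)),('long',(452,345),(331,324)),('usb',(532,321),(289,391)),('film',(555,287),(298,398)),('can top',(507,318),(290,318)),('fuse',(445,388),(289,300)),('clip',(373,445),(288,258))]:
    u=np.array(u)*k;v=np.array(v)*k
    print(n,onz(S,[u],.005)[0],onz(D,[v],.005)[0],tri(S,u,D,v))
print('edge',onz(D,np.array([[260,528],[258,400],[490,487]])*k,0), onz(S,np.array([[560,320],[440,450],[480,365]])*k,0))
s=telemetry.get_state();P=imaging.camera_params("wrist")
from scipy.spatial.transform import Rotation as R
q=s['orientation'];Rt=R.from_quat(q,scalar_first=True).as_matrix();print(Rt)
T=np.array(P["pose"]);print(Rt.T@(T[:3,3]-s['tcp_pos']),Rt.T@T[:3,:3])
```

```text
slot [ 0.5   -0.389  0.005] [ 0.502 -0.39   0.005] [ 0.501 -0.39   0.005]
block [ 0.494 -0.263  0.005] [ 0.501 -0.272  0.005] [ 0.499 -0.268  0.001]
round [ 0.494 -0.147  0.005] [ 0.497 -0.149  0.005] [ 0.496 -0.148  0.004]
long [ 0.494 -0.021  0.005] [ 0.499 -0.031  0.005] [ 0.498 -0.025  0.   ]
usb [ 0.41  -0.217  0.005] [ 0.414 -0.228  0.005] [ 0.413 -0.221 -0.   ]
film [ 0.44  -0.352  0.005] [ 0.427 -0.249  0.005] [ 0.424 -0.311  0.048]
can top [ 0.459 -0.18   0.005] [0.426 0.007 0.005] [ 0.427 -0.125  0.076]
fuse [0.423 0.078 0.005] [0.428 0.083 0.005] [0.425 0.078 0.006]
clip [0.428 0.286 0.005] [0.435 0.297 0.005] [0.431 0.287 0.008]
edge [[ 0.368 -0.49   0.   ]
 [ 0.367 -0.235  0.   ]
 [ 0.651 -0.48   0.   ]] [[ 0.366 -0.274  0.   ]
 [ 0.327  0.193  0.   ]
 [ 0.413 -0.028  0.   ]]
[[ 0.965  0.261 -0.   ]
 [ 0.261 -0.965  0.001]
 [ 0.    -0.001 -1.   ]]
[ 0.067  0.001 -0.171] [[ 0.     0.966  0.26 ]
 [ 1.     0.    -0.001]
 [-0.001  0.26  -0.966]]
```

>>> step_arm(moves=[[[0,0,-40],[0,0,0.12],85],[[0,0,-80],[0,0,0.264],85],[[363,-270,-80],[0,0,0.264],85],[[363,-270,-80],[0,0,0.264],85],[[363,-270,-80],[0,0,0.264],85],[[363,-270,-80],[0,0,0.264],85],[[363,-270,-80],[0,0,0.264],85],[[363,-270,-80],[0,0,0.264],85]])

```text
clock: 0.82
tcp_pos: [0.3053, -0.357, 0.2819]
orientation: [-0.0, 1.0, -0.0, 0.0]
wrist_force: [0.8, -0.8, 0.9]
finger_gap: 0.0851
grip_force: 0.0
```

>>> step_arm(moves=[[[30,-40,0],[0,0,0],85],[[110,-145,0],[0,0,0],85],[[110,-145,0],[0,0,0],85],[[110,-145,0],[0,0,0],85],[[110,-145,0],[0,0,0],85],[[110,-145,0],[0,0,0],85],[[110,-145,0],[0,0,0],85],[[110,-145,0],[0,0,0],85]])

```text
clock: 1.48
tcp_pos: [0.4144, -0.2142, 0.2818]
orientation: [0.0, 1.0, -0.0, -0.0]
wrist_force: [-0.1, 0.6, -0.5]
finger_gap: 0.0846
grip_force: 0.0
```

Run:
```python
from h import *
np.set_printoptions(precision=4,suppress=True)
im,P=snap("wrist","w1"); s=telemetry.get_state();print(s['tcp_pos'],s['joint_pos'],s['clock'])
cv2.imwrite('pics/w1b.png',cv2.resize(im,(800,600))[:,:,::-1])
```

```text
[ 0.4142 -0.2146  0.2818] [-0.65    0.0897 -0.0399  1.4415 -0.0004  2.4929] 1.5333
```

View pics/w1b.png

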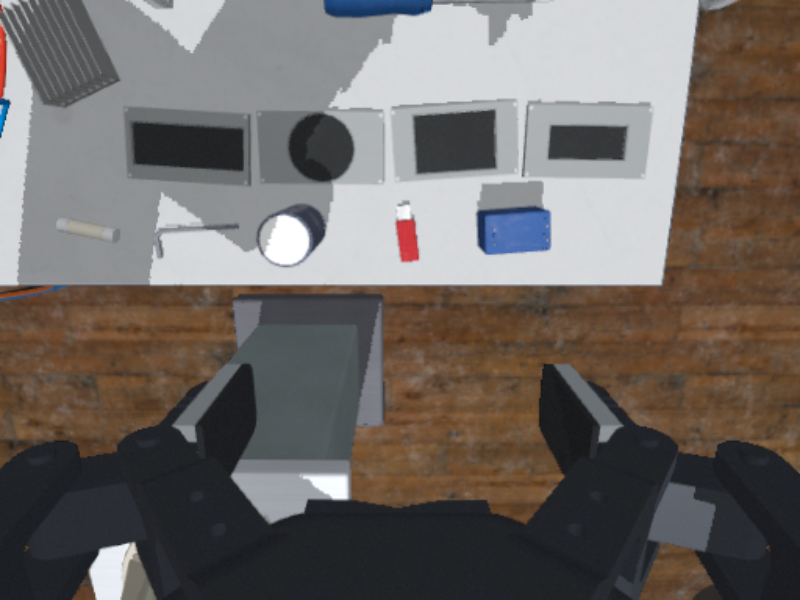

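The wrist picture clearly shows the four plates in a row (long, round, block and slot, left to right) at row ~145. It also shows the fuse (88,230), hex key (195,238), can (288,237), USB (407,232) and block (514,230). All grasps close along world x, so I turn the tool by 90° and take a second view.

>>> step_arm(moves=[[[5,-110,0],[0,0,-0.12],85],[[5,-110,0],[0,0,-0.24],85],[[5,-110,0],[0,0,-0.36],85],[[5,-110,0],[0,0,-0.48],85],[[5,-110,0],[0,0,-0.6],85],[[5,-110,0],[0,0,-0.72],85],[[5,-110,0],[0,0,-0.84],85],[[5,-110,0],[0,0,-0.96],85]])

```text
clock: 2.2
tcp_pos: [0.4193, -0.1051, 0.282]
orientation: [0.0, 0.886, 0.463, -0.0]
wrist_force: [0.5, -0.2, 0.0]
finger_gap: 0.085
grip_force: 0.0
```

>>> step_arm(moves=[[[0,0,0],[0,0,-0.12],85],[[0,0,0],[0,0,-0.24],85],[[0,0,0],[0,0,-0.36],85],[[0,0,0],[0,0,-0.48],85],[[0,0,0],[0,0,-0.6],85],[[0,0,0],[0,0,-0.611],85],[[0,0,0],[0,0,-0.611],85]])

```text
clock: 2.78
tcp_pos: [0.4194, -0.1049, 0.2819]
orientation: [0.0, 0.709, 0.705, -0.0]
wrist_force: [-0.2, -0.3, 0.5]
finger_gap: 0.0852
grip_force: 0.0
```

Run:
```python
from h import *
np.set_printoptions(precision=4,suppress=True)
im,P=snap("wrist","w2"); s=telemetry.get_state();print(s['tcp_pos'],s['orientation'],s['joint_pos'],s['clock'])
cv2.imwrite('pics/w2b.png',cv2.resize(im,(800,600))[:,:,::-1])
```

```text
[ 0.4195 -0.1047  0.282 ] [ 0.      0.7089  0.7053 -0.0001] [-0.4306  0.0224 -0.1116  1.4368 -0.0002  1.1452] 2.8333
```

View pics/w2b.png

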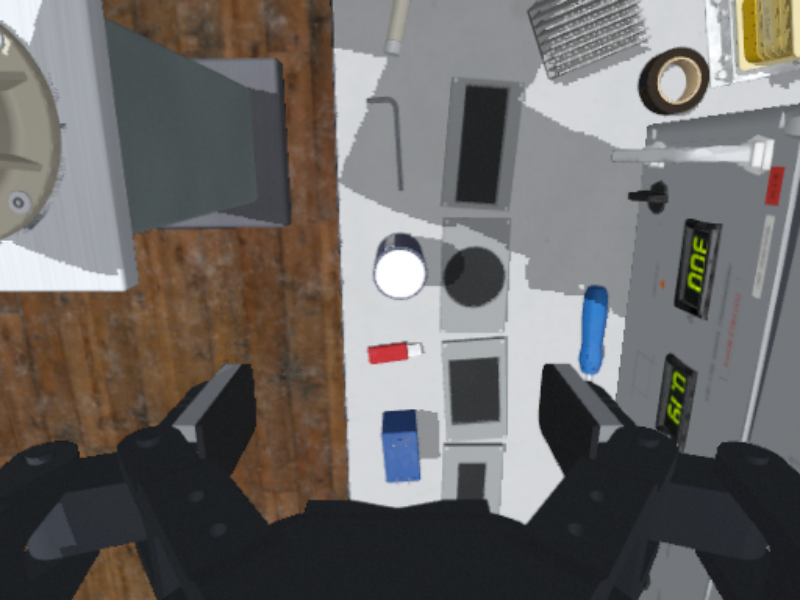

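The second view shows the can top (400,273), block (401,455 top face), USB (395,352), hex key (390,140), fuse end (397,25), and recesses (482,145), (474,277), (474,390), (470,482). I segment and triangulate both views.

```bash
cat > seg.py <<'E'
from h import *
def comp(mask,box,amin=60):
    m=np.zeros(mask.shape,np.uint8); x0,y0,x1,y1=[int(round(b*.64)) for b in box]
    m[y0:y1,x0:x1]=mask[y0:y1,x0:x1]
    n,l,st,c=cv2.connectedComponentsWithStats(m); i=1+np.argmax(st[1:,4])
    mm=(l==i).astype(np.uint8); ct=max(cv2.findContours(mm,cv2.RETR_EXTERNAL,cv2.CHAIN_APPROX_NONE)[0],key=len).reshape(-1,2).astype(float)
    M=cv2.moments(mm,True)
    return np.array([M['m10']/M['m00'],M['m01']/M['m00']]),ct,int(st[i,4])
def rect(P,ct,z):
    X=onz(P,ct,z)[:,:2]; r=cv2.minAreaRect((X*1000).astype(np.float32)); b=cv2.boxPoints(r)
    e=[b[1]-b[0],b[2]-b[1]]; L=[np.linalg.norm(v) for v in e]; v=e[int(np.argmax(L))]
    a=np.degrees(np.arctan2(v[1],v[0]))%180
    return np.round(r[0],1),np.round(sorted(L),1),round(float(a),1)
E
python3 - <<'E'
from seg import *
np.set_printoptions(precision=4,suppress=True)
i1,P1=load('w1');i2,P2=load('w2')
def masks(i):
    h=cv2.cvtColor(i,cv2.COLOR_RGB2HSV);v=h[...,2];s=h[...,1]
    return dict(dark=v<60,white=v>245,blue=(h[...,0]>105)&(h[...,0]<125)&(s>120)&(v>100), blueall=(h[...,0]>100)&(h[...,0]<130)&(s>100)&(v>40),cream=(h[...,0]<35)&(s>25)&(v>120),red=((h[...,0]<8)|(h[...,0]>172))&(s>150))
m1=masks(i1);m2=masks(i2)
A=[('slot','dark',(530,105,650,175),None),('block','dark',(400,100,515,182),(440,345,508,435)),('round','dark',(268,108,380,182),(440,232,508,315)),('long','dark',(122,105,250,185),(440,80,520,212)),
('film','blue',(470,200,560,260),(378,405,430,495)),('film','blueall',(470,200,560,260),(378,405,430,495)),('can','white',(250,200,330,275),(370,240,432,302)),('fuse','cream',(50,210,125,250),None),('usb','red',(390,215,425,268),(362,335,420,370))]
for n,k,b1,b2 in A:
    c1,t1,a1=comp(m1[k],b1); o=[n,k,c1,a1]
    z={'film':.045,'can':.08,'fuse':.007,'usb':.008}.get(n,.005)
    o+=['r1',rect(P1,t1,z)]
    if b2:
        c2,t2,a2=comp(m2[k],b2); o+=['|',c2,a2,rect(P2,t2,z),'tri',tri(P1,c1,P2,c2)]
    print(*o)
E
```

```text
slot dark [377.1394  89.8791] 703 r1 (array([ 499.9, -385.9]), array([27.1, 65.9], dtype=float32), 90.5)
block dark [293.6892  88.1188] 1271 r1 (array([ 500.2, -267.3]), array([47.9, 69.3], dtype=float32), 94.4) | [304.3126 250.0102] 979 (array([ 500.2, -267. ]), array([47.3, 68.5], dtype=float32), 94.6) tri [ 0.5034 -0.2726 -0.0061]
round dark [204.2628  94.5626] 1214 r1 (array([ 495.3, -146.8]), array([55.5, 56.5], dtype=float32), 44.3) | [301.9253 177.2407] 964 (array([ 494.4, -146.9]), array([54.9, 55.6], dtype=float32), 16.0) tri [ 0.4936 -0.1466  0.0061]
long dark [120.0972  93.3668] 1832 r1 (array([497., -27.]), array([36.2, 99.3], dtype=float32), 85.8) | [307.6538  91.8656] 1898 (array([496.7, -26. ]), array([36.3, 99.6], dtype=float32), 86.1) tri [ 0.4976 -0.0241 -0.0019]
film blue [330.501  148.1211] 1032 r1 (array([ 424.7, -317.5]), array([33.9, 55.3], dtype=float32), 94.5) | [256.5471 291.4977] 647 (array([ 424.1, -316.5]), array([32.8, 55. ], dtype=float32), 94.2) tri [ 0.4242 -0.3188  0.0408]
film blueall [328.5227 147.0769] 1236 r1 (array([ 426. , -314.9]), array([37.5, 60.3], dtype=float32), 94.5) | [256.1839 285.0731] 957 (array([ 423.4, -305.6]), array([33.3, 78. ], dtype=float32), 94.2) tri [ 0.4233 -0.3207  0.0207]
can white [183.6503 154.0915] 612 r1 (array([ 421.7, -130.4]), array([29.1, 37.3], dtype=float32), 155.0) | [255.5544 174.9054] 698 (array([ 422.9, -126.2]), array([35.7, 36.2], dtype=float32), 179.7) tri [ 0.4222 -0.1277  0.0733]Traceback (most recent call last):
  File "<stdin>", line 11, in <module>
  File "seg.py", line 5, in comp
    n,l,st,c=cv2.connectedComponentsWithStats(m); i=1+np.argmax(st[1:,4])
                                                      ~~~~~~~~~^^^^^^^^^^
    return _wrapfunc(a, 'argmax', axis=axis, out=out, **kwds)
    return bound(*args, **kwds)
ValueError: attempt to get argmax of an empty sequence
```

>>> step_arm(moves=[[[-40,6,0],[0,0,-0.08],62],[[-120,6,0],[0,0,-0.08],62],[[-212,6,30],[0,0,-0.08],62],[[-212,6,70],[0,0,-0.08],62],[[-212,6,130],[0,0,-0.08],62],[[-212,6,170],[0,0,-0.08],62],[[-212,6,170],[0,0,-0.08],62],[[-212,6,170],[0,0,-0.08],62]])

```text
clock: 3.5
tcp_pos: [0.4235, -0.3163, 0.1076]
orientation: [-0.002, 0.68, 0.733, -0.0]
wrist_force: [-0.2, -0.8, 0.8]
finger_gap: 0.0622
grip_force: 0.0
```

Run:
```python
from seg import *
im,P=snap("wrist","w3"); s=telemetry.get_state();print(s['tcp_pos'],s['finger_gap'],s['clock'])
h=cv2.cvtColor(im,cv2.COLOR_RGB2HSV);b=(h[...,0]>105)&(h[...,0]<125)&(h[...,1]>120)&(h[...,2]>100)
c,t,a=comp(b,(100,100,700,600));print(c,a,rect(P,t,.045))
i1,P1=load('w1');print('tri',tri(P1,[330.5,148.1],P,c))
h=cv2.cvtColor(i1,cv2.COLOR_RGB2HSV);f=(h[...,2]>75)&(h[...,0]>10)&(h[...,0]<40)&(h[...,1]>20)
print(i1[147,56],i1[147,70],i1[140,45]);c,t,a=comp(f,(45,205,130,255));print('fuse',c,a,rect(P1,t,.010))
```

```text
[ 0.42217433 -0.31557468  0.10446511] 0.06239617241709163 3.55
[252.22380613 188.92052744] 2806 (array([ 423.7, -317.6]), array([33.6, 55. ], dtype=float32), 94.3)
tri [ 0.42345723 -0.31983668  0.03427397]
[171 168 158] [166 169 173] [140 140 138]
fuse [ 53.01694915 147.13559322] 59 (array([422.6,  78.9]), array([ 7.8, 30.3], dtype=float32), 76.5)
```

View pics/w3.png

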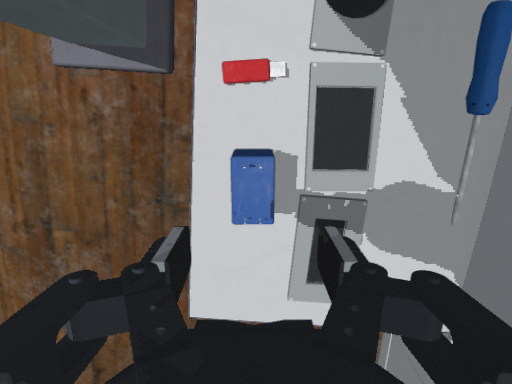

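The block's top face is centred at (252,189) between the fingers, giving (0.4238, -0.3176) at 94.3°, and nothing is in the way.

>>> step_arm(moves=[[[-2,1,30],[0,0,0],62],[[-2,1,60],[0,0,0],62],[[-2,1,80],[0,0,0],62],[[-2,1,92],[0,0,0],62],[[-2,1,95],[0,0,0],62],[[-2,1,95],[0,0,0],62],[[-2,1,95],[0,0,0],62]])

```text
clock: 4.13
tcp_pos: [0.4276, -0.3184, 0.0183]
orientation: [0.001, 0.679, 0.735, -0.0]
wrist_force: [0.0, 0.2, 0.2]
finger_gap: 0.062
grip_force: 0.0
```

>>> step_arm(grip_force=40, moves=[[[0,-3,3],[0,0,0],62],[[0,-3,3],[0,0,0],25],[[0,-3,3],[0,0,0],25],[[0,-3,3],[0,0,0],25],[[0,-3,3],[0,0,0],25],[[0,-3,3],[0,0,0],25],[[0,-3,3],[0,0,0],25],[[0,-3,3],[0,0,0],25]])

```text
clock: 4.8
tcp_pos: [0.4258, -0.319, 0.0158]
orientation: [0.002, 0.678, 0.735, 0.001]
wrist_force: [3.2, 1.1, 6.6]
finger_gap: 0.025
grip_force: 4.2
```

Run:
```python
from seg import *
im,P=snap("wrist","w4"); s=telemetry.get_state();print(s['tcp_pos'],s['finger_gap'],s['grip_force'],s['wrist_force'],s['ft_torque'])
b,_=snap("side","s4"); cv2.imwrite('pics/c4.png',np.hstack([im[:,80:440],cv2.resize(b[190:330,130:290],None,fx=2.4,fy=2.743)])[:,:,::-1])
```

```text
[ 0.42576851 -0.31897473  0.01580657] 0.025309020549067585 4.212222133210162 [2.25545006 1.10015557 6.38180053] [ 0.23637475 -0.31304144  0.00176379]
```

View pics/c4.png

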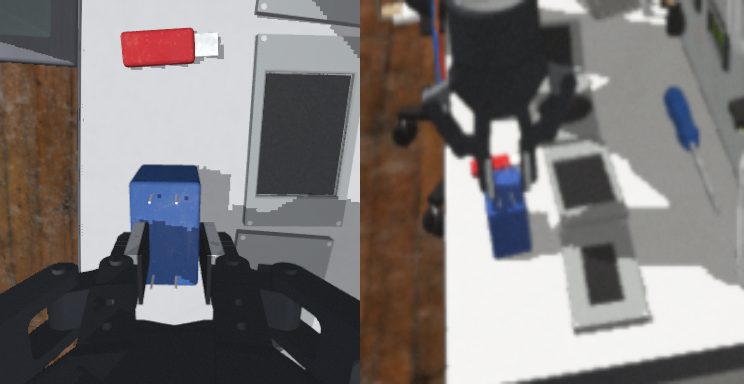

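The block sits between the pads but the grip is only 4 N, so I close further.

>>> step_arm(grip_force=40, moves=[[[0,0,0],[0,0,0],0],[[0,0,0],[0,0,0],0],[[0,0,0],[0,0,0],0],[[0,0,0],[0,0,0],0],[[0,0,0],[0,0,0],0]])

```text
clock: 5.32
tcp_pos: [0.4317, -0.3196, 0.0195]
orientation: [0.007, 0.677, 0.736, 0.004]
wrist_force: [10.4, 8.2, 22.3]
finger_gap: 0.0004
grip_force: 23.1
```

Run:
```python
from seg import *
im,P=snap("wrist","w5"); s=telemetry.get_state();print(s['tcp_pos'],s['finger_gap'],s['grip_force'],s['wrist_force'],s['ft_torque'],s['joint_pos'])
b,_=snap("side","s5"); cv2.imwrite('pics/c5.png',np.hstack([im[:,80:440],cv2.resize(b[190:330,130:290],None,fx=2.4,fy=2.743)])[:,:,::-1])
```

```text
[ 0.43168944 -0.31966888  0.0195552 ] 0.0003078850718706748 23.122149619739503 [ 9.94577965  7.42582604 22.33759476] [ 1.83579634 -2.30466062  0.02995752] [-0.7922606   0.35591604 -0.36841293  0.83257308  0.00866339  0.69583521]
```

View pics/c5.png

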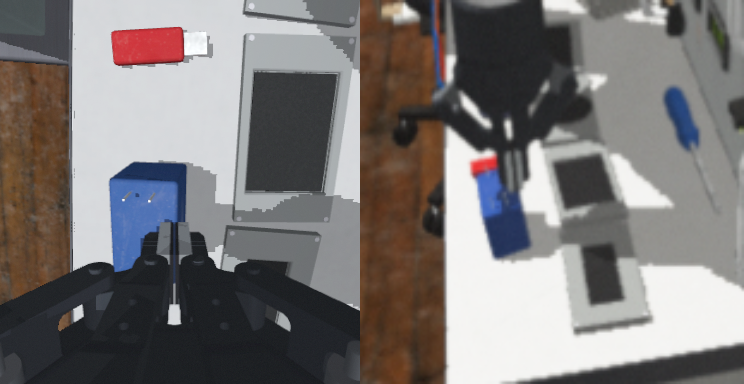

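The fingers shut fully and look to be beside or on top of the block, which has shifted toward the edge. I raise straight up before opening and look again.

>>> step_arm(grip_force=20, moves=[[[0,0,-10],[0,0,0],0],[[0,0,-25],[0,0,0],0],[[0,0,-50],[0,0,0],0],[[0,0,-80],[0,0,0],0],[[0,0,-110],[0,0,0],62],[[0,0,-130],[0,0,0],62],[[0,0,-130],[0,0,0],62],[[0,0,-130],[0,0,0],62]])

```text
clock: 6.08
tcp_pos: [0.4246, -0.3188, 0.1457]
orientation: [0.002, 0.678, 0.735, -0.0]
wrist_force: [-1.5, 0.6, -0.9]
finger_gap: 0.0482
grip_force: 0.0
```

Run:
```python
from seg import *
np.set_printoptions(precision=4,suppress=True)
im,P=snap("wrist","w6"); s=telemetry.get_state();print(s['tcp_pos'],s['orientation'],s['finger_gap'],s['wrist_force'],s['clock'])
h=cv2.cvtColor(im,cv2.COLOR_RGB2HSV);b=(h[...,0]>105)&(h[...,0]<125)&(h[...,1]>120)&(h[...,2]>100)
c,t,a=comp(b,(100,100,700,600));print(c,a,rect(P,t,.045))
b,_=snap("side","s6"); cv2.imwrite('pics/c6.png',np.hstack([im[:,80:440],cv2.resize(b[190:330,130:290],None,fx=2.4,fy=2.743)])[:,:,::-1])
```

```text
[ 0.4239 -0.3181  0.1442] [ 0.0004  0.6783  0.7348 -0.0001] 0.05603623820814367 [ 0.0717  1.0438 -0.3141] 6.1333
[250.924  175.2705] 2170 (array([ 423.5, -318.2]), array([33.4, 55. ], dtype=float32), 94.5)
```

View pics/c6.png

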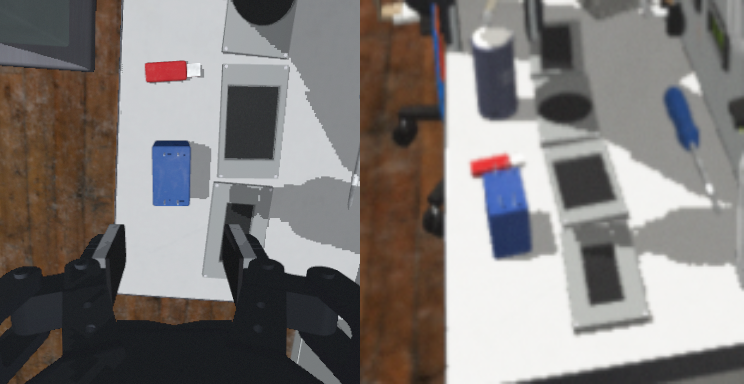

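The block is unharmed at (0.4235, -0.3182). I check the reported TCP against the side picture taken during the grasp.

Run:
```python
from seg import *
np.set_printoptions(precision=4,suppress=True)
_,S=load('s5')
for n,X in [('tcp4',[.4258,-.319,.0158]),('tip4L',[.4258-.0125,-.319,.02]),('tip4R',[.4258+.0125,-.319,.02]),('tcp5',[.4317,-.3196,.0195]),('tcp5+25',[.4317,-.3196,.045]),('blk corners',[[.4235-.0175,-.3466,.045],[.4235+.0175,-.3466,.045],[.4235+.0175,-.3466,0],[.4235-.0175,-.3466,0]])]:
    print(n,proj(S,X))
i4,_=load('s4');i5,_=load('s5')
a=[cv2.resize(i[205:305,150:250],(400,400),interpolation=cv2.INTER_NEAREST) for i in(i4,i5)]
cv2.imwrite('pics/c7.png',np.hstack(a)[:,:,::-1])
```

```text
tcp4 [[191.7142 269.3672]]
tip4L [[185.7967 268.5396]]
tip4R [[197.3018 267.1257]]
tcp5 [[194.3094 267.8495]]
tcp5+25 [[193.4081 258.3797]]
blk corners [[181.8579 267.5087]
 [198.6764 265.4527]
 [200.1678 282.2266]
 [183.7837 284.337 ]]
```

View pics/c7.png

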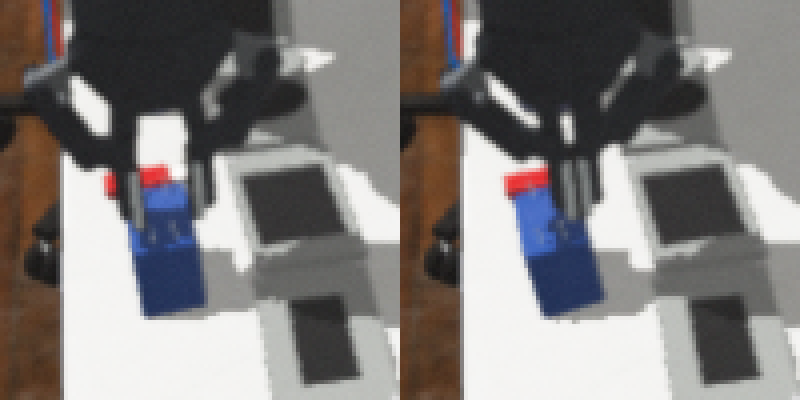

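The finger ends in the side picture (row ~260) match a tip about 22–25 mm above the reported TCP (predicted row 268). The pad-tip rows in the free-air wrist views agree. So the fingertips end about 23 mm short of the reported TCP and the pads landed on the block's top edge. I go down correspondingly deeper.

>>> step_arm(moves=[[[0,0,35],[0,0,0],62],[[0,0,75],[0,0,0],62],[[0,0,110],[0,0,0],62],[[0,0,130],[0,0,0],62],[[0,0,143],[0,0,0],62],[[0,0,152],[0,0,0],62],[[0,0,152],[0,0,0],62],[[0,0,152],[0,0,0],62]])

```text
clock: 6.85
tcp_pos: [0.4233, -0.3174, -0.0087]
orientation: [-0.001, 0.678, 0.735, 0.0]
wrist_force: [-0.2, -0.2, 0.9]
finger_gap: 0.0619
grip_force: 0.0
```

>>> step_arm(grip_force=40, moves=[[[0,0,0],[0,0,0],30],[[0,0,0],[0,0,0],30],[[0,0,0],[0,0,0],30],[[0,0,0],[0,0,0],30],[[0,0,0],[0,0,0],30],[[0,0,0],[0,0,0],30]])

```text
clock: 7.35
tcp_pos: [0.4247, -0.3189, -0.0067]
orientation: [0.001, 0.678, 0.735, -0.0]
wrist_force: [-0.6, 0.3, 6.0]
finger_gap: 0.0342
grip_force: 42.2
```

>>> step_arm(moves=[[[0,0,-15],[0,0,0],28],[[0,0,-40],[0,0,0],28],[[15,27,-40],[0,0,0],28],[[30,54,-40],[0,0,0],28],[[42,74,-40],[0,0,0],28],[[45,80,-40],[0,0,0],28],[[45,80,-40],[0,0,0],28],[[45,80,-40],[0,0,0],28]])

```text
clock: 8.02
tcp_pos: [0.4994, -0.2665, 0.0316]
orientation: [-0.0, 0.678, 0.735, -0.0]
wrist_force: [-0.3, 0.6, -1.3]
finger_gap: 0.0341
grip_force: 41.2
```

Run:
```python
from seg import *
np.set_printoptions(precision=4,suppress=True)
im,P=snap("wrist","w7"); s=telemetry.get_state();print(s['tcp_pos'],s['orientation'],s['finger_gap'],s['wrist_force'],s['clock'])
cv2.imwrite('pics/c8.png',im[:,:,::-1])
```

```text
[ 0.499  -0.2668  0.0316] [-0.0006  0.6783  0.7348 -0.0004] 0.03425308858930089 [-0.1983  0.26   -0.986 ] 8.0667
```

View pics/c8.png

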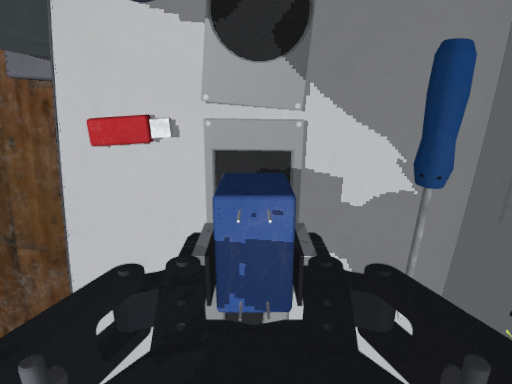

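The block is held squarely above the block plate's recess (visible at 215–290, 150–180), well aligned. I lower it by 36 mm.

>>> step_arm(moves=[[[0,1,15],[0,0,0],28],[[0,1,27],[0,0,0],28],[[0,1,33],[0,0,0],28],[[0,1,36],[0,0,0],28],[[0,1,36],[0,0,0],28],[[0,1,36],[0,0,0],28]])

```text
clock: 8.57
tcp_pos: [0.5003, -0.2673, -0.0036]
orientation: [0.0, 0.679, 0.734, -0.0]
wrist_force: [-0.7, 0.6, 1.0]
finger_gap: 0.0344
grip_force: 41.4
```

>>> step_arm(moves=[[[0,0,0],[0,0,0],55],[[0,0,0],[0,0,0],55],[[0,0,0],[0,0,0],60],[[0,0,-15],[0,0,0],60],[[0,0,-50],[0,0,0],60],[[0,0,-90],[0,0,0],60],[[0,0,-130],[0,0,0],75],[[0,0,-165],[0,0,0],75]])

```text
clock: 9.23
tcp_pos: [0.5012, -0.2668, 0.1636]
orientation: [0.001, 0.678, 0.735, 0.0]
wrist_force: [0.8, 0.4, 0.4]
finger_gap: 0.0753
grip_force: 0.0
```

>>> step_arm(moves=[[[40,-18,0],[0,0,0],75],[[78,-36,0],[0,0,0],75],[[115,-52,0],[0,0,0],75],[[140,-64,0],[0,0,0],75],[[146,-67,0],[0,0,0],75],[[146,-67,0],[0,0,0],75],[[146,-67,0],[0,0,0],75]])

```text
clock: 9.82
tcp_pos: [0.4235, -0.127, 0.1615]
orientation: [0.001, 0.678, 0.735, 0.0]
wrist_force: [0.4, -0.6, -0.2]
finger_gap: 0.0752
grip_force: 0.0
```

Run:
```python
from seg import *
np.set_printoptions(precision=4,suppress=True)
im,P=snap("wrist","w8"); s=telemetry.get_state();print(s['tcp_pos'],s['orientation'],s['finger_gap'],s['wrist_force'],s['clock'])
h=cv2.cvtColor(im,cv2.COLOR_RGB2HSV);w=h[...,2]>245
c,t,a=comp(w,(280,150,520,400));print(c,a,rect(P,t,.08))
i2,P2=load('w2');print(tri(P2,[255.55,174.9],P,c))
cv2.imwrite('pics/c9.png',im[:,:,::-1])
```

```text
[ 0.4238 -0.1275  0.1614] [0.0011 0.6783 0.7348 0.0001] 0.07485479430828142 [-0.062  -0.8868 -0.023 ] 9.8667
[251.4328 180.767 ] 1511 (array([ 422.9, -125.6]), array([36.6, 37.5], dtype=float32), 94.6)
[ 0.423  -0.1298  0.0631]
```

View pics/c9.png

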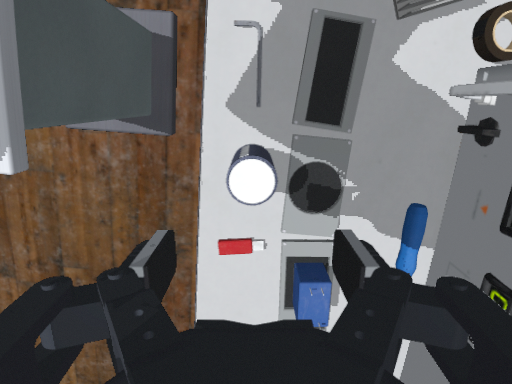

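The can top is at (251,181) and nearly under the tool centre, at (0.423, -0.126). The block sits in its plate at (312,290). I descend on the can.

>>> step_arm(moves=[[[2,-1,35],[0,0,0],75],[[2,-1,70],[0,0,0],75],[[2,-1,100],[0,0,0],75],[[2,-1,120],[0,0,0],75],[[2,-1,135],[0,0,0],75],[[2,-1,143],[0,0,0],75],[[2,-1,143],[0,0,0],75],[[2,-1,143],[0,0,0],75]])

```text
clock: 10.53
tcp_pos: [0.422, -0.1254, 0.0179]
orientation: [-0.0, 0.679, 0.734, -0.0]
wrist_force: [0.1, 0.1, 0.2]
finger_gap: 0.0751
grip_force: 0.0
```

>>> step_arm(grip_force=40, moves=[[[0,0,0],[0,0,0],55],[[0,0,0],[0,0,0],36],[[0,0,0],[0,0,0],36],[[0,0,0],[0,0,0],36],[[0,0,0],[0,0,0],36],[[0,0,0],[0,0,0],36],[[0,0,0],[0,0,0],36]])

```text
clock: 11.12
tcp_pos: [0.4224, -0.1252, 0.0192]
orientation: [0.001, 0.678, 0.735, 0.0]
wrist_force: [-1.6, -0.7, 5.5]
finger_gap: 0.0429
grip_force: 40.5
```

>>> step_arm(moves=[[[0,0,-12],[0,0,0],36],[[0,0,-30],[0,0,0],36],[[-9,24,-30],[0,0,0],36],[[-18,48,-30],[0,0,0],36],[[-25,66,-30],[0,0,0],36],[[-27,70,-30],[0,0,0],36],[[-27,70,-30],[0,0,0],36],[[-27,70,-30],[0,0,0],36]])

```text
clock: 11.78
tcp_pos: [0.492, -0.1453, 0.0475]
orientation: [-0.001, 0.678, 0.735, -0.0]
wrist_force: [-0.4, -0.8, -2.6]
finger_gap: 0.0431
grip_force: 41.4
```

>>> step_arm(moves=[[[0,0,12],[0,0,0],36],[[0,0,20],[0,0,0],36],[[0,0,24],[0,0,0],36],[[0,0,26],[0,0,0],36],[[0,0,26],[0,0,0],36],[[0,0,26],[0,0,0],36]])

```text
clock: 12.28
tcp_pos: [0.4914, -0.1452, 0.0223]
orientation: [-0.001, 0.678, 0.735, -0.001]
wrist_force: [-3.8, 0.6, 5.2]
finger_gap: 0.043
grip_force: 42.2
```

>>> step_arm(moves=[[[0,0,0],[0,0,0],50],[[0,0,0],[0,0,0],60],[[0,0,0],[0,0,0],70],[[0,0,0],[0,0,0],70],[[0,0,-20],[0,0,0],70],[[0,0,-60],[0,0,0],70],[[0,0,-100],[0,0,0],70],[[0,0,-140],[0,0,0],70]])

```text
clock: 12.95
tcp_pos: [0.4927, -0.1456, 0.1632]
orientation: [-0.001, 0.678, 0.735, -0.0]
wrist_force: [1.0, -0.4, -0.9]
finger_gap: 0.0701
grip_force: 0.0
```

>>> step_arm(moves=[[[35,-15,0],[0,0,0.06],45],[[75,-28,0],[0,0,0.13],45],[[115,-40,0],[0,0,0.2],45],[[155,-48,0],[0,0,0.255],45],[[190,-52,0],[0,0,0.255],45],[[210,-52,0],[0,0,0.255],45],[[210,-52,0],[0,0,0.255],45],[[210,-52,0],[0,0,0.255],45]])

```text
clock: 13.62
tcp_pos: [0.4246, 0.0602, 0.1621]
orientation: [0.0, 0.765, 0.644, 0.0]
wrist_force: [-0.4, -0.2, 0.3]
finger_gap: 0.0447
grip_force: 0.0
```

Run:
```python
from seg import *
np.set_printoptions(precision=4,suppress=True)
im,P=snap("wrist","w9"); s=telemetry.get_state();print(s['tcp_pos'],s['orientation'],s['joint_pos'],s['clock'])
cv2.imwrite('pics/c10.png',im[:,:,::-1])
```

```text
[0.4249 0.0594 0.1621] [0.0004 0.7658 0.6431 0.    ] [-0.0483  0.0493 -0.3778  1.1432 -0.0005  1.6962] 13.6667
```

View pics/c10.png

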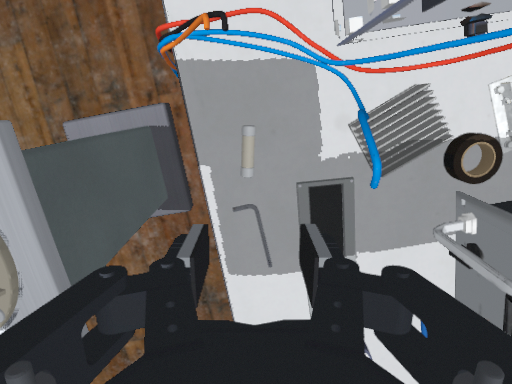

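The fuse lies nearly vertical in the image, around (248,151) between rows 126 and 177. The hex key is at (255,235), and the leads run along rows 15–70.

Run:
```python
from seg import *
im,P=load('w9')
r=im.astype(int);bg=np.median(r[112:192,228:272].reshape(-1,3),0)
m=np.abs(r-bg).max(2)>22
print(bg,r[130,248],r[150,248],r[174,246])
c,t,a=comp(m,(228/.64,112/.64,272/.64,192/.64));print(c,a,rect(P,t,.008),t.min(0),t.max(0))
# also edges of fuse ends tri with w1
i1,P1=load('w1'); q=i1.astype(int); b1=np.median(q[132:165,30:82].reshape(-1,3),0);m1=np.abs(q-b1).max(2)>22
c1,t1,a1=comp(m1,(45,205,130,255));print(c1,a1,rect(P1,t1,.008),tri(P1,c1,P,c))
```

```text
[144. 146. 149.] [174 177 181] [173 170 159] [169 172 176]
[248.88181818 146.83636364] 220 (array([424.8,  80.8]), array([ 5.8, 42.7], dtype=float32), 77.7) [246. 127.] [252. 167.]
[ 53.98701299 145.86363636] 154 (array([424. ,  79.2]), array([ 7.5, 52.8], dtype=float32), 77.7) [0.42412923 0.08078386 0.00454027]
```

>>> step_arm(moves=[[[17,-4,35],[0,0,0.04],45],[[17,-4,75],[0,0,0.04],45],[[17,-4,115],[0,0,0.04],45],[[17,-4,145],[0,0,0.04],45],[[17,-4,162],[0,0,0.04],45],[[17,-4,173],[0,0,0.04],45],[[17,-4,180],[0,0,0.04],45],[[17,-4,180],[0,0,0.04],45]])

```text
clock: 14.33
tcp_pos: [0.423, 0.0757, -0.0194]
orientation: [-0.001, 0.78, 0.626, -0.001]
wrist_force: [-0.3, 0.7, 0.2]
finger_gap: 0.045
grip_force: 0.0
```

>>> step_arm(grip_force=35, moves=[[[0,0,0],[0,0,0],35],[[0,0,0],[0,0,0],25],[[0,0,0],[0,0,0],8],[[0,0,0],[0,0,0],8],[[0,0,0],[0,0,0],8],[[0,0,0],[0,0,0],8],[[0,0,0],[0,0,0],8]])

```text
clock: 14.92
tcp_pos: [0.4249, 0.0765, -0.017]
orientation: [0.001, 0.779, 0.627, 0.001]
wrist_force: [-1.1, -1.3, 6.0]
finger_gap: 0.0118
grip_force: 34.5
```

The fuse is held (11.8 mm gap, 35 N). I lift high and carry it to the slot plate, over the placed can and block.

>>> step_arm(moves=[[[0,0,-20],[0,0,0],8],[[0,0,-55],[0,0,0],8],[[0,0,-95],[0,0,0],8],[[-15,6,-115],[0,0,0],8],[[-45,18,-115],[0,0,0],8],[[-80,32,-115],[0,0,0],8],[[-116,46,-115],[0,0,0],8],[[-152,60,-115],[0,0,0],8]])

```text
clock: 15.58
tcp_pos: [0.4502, -0.0859, 0.0976]
orientation: [0.001, 0.778, 0.628, 0.0]
wrist_force: [0.3, 0.6, -0.4]
finger_gap: 0.0117
grip_force: 34.2
```

>>> step_arm(moves=[[[-36,14,0],[0,0,-0.03],8],[[-72,28,0],[0,0,-0.06],8],[[-108,42,0],[0,0,-0.09],8],[[-144,57,0],[0,0,-0.12],8],[[-180,71,0],[0,0,-0.15],8],[[-216,85,0],[0,0,-0.18],8],[[-250,99,0],[0,0,-0.21],8],[[-275,109,0],[0,0,-0.223],8]])

```text
clock: 16.25
tcp_pos: [0.498, -0.3798, 0.0969]
orientation: [0.001, 0.704, 0.71, -0.0]
wrist_force: [1.1, -0.0, -1.7]
finger_gap: 0.0118
grip_force: 34.2
```

>>> step_arm(moves=[[[0,0,0],[0,0,0],8],[[0,0,0],[0,0,0],8],[[0,0,0],[0,0,0],8]])

```text
clock: 16.5
tcp_pos: [0.4973, -0.3756, 0.0965]
orientation: [-0.001, 0.704, 0.71, 0.0]
wrist_force: [-0.0, -0.1, -0.8]
finger_gap: 0.0121
grip_force: 34.2
```

Run:
```python
from seg import *
np.set_printoptions(precision=4,suppress=True)
im,P=snap("wrist","w10"); s=telemetry.get_state();print(s['tcp_pos'])
v=im.max(2); pr=proj(P,[[.4999,-.386,.005],[.4999,-.351,.005],[.4999,-.421,.005],[.485,-.386,.005],[.515,-.386,.005],list(s['tcp_pos']+[0,.027,.025])])
print(pr)
# recess region columns
c0,r0=pr[0].astype(int)
m=(v<60)
c,t,a=comp(m,((c0-32)/.64,(r0-55)/.64,(c0+32)/.64,(r0+30)/.64));print(c,a,t.min(0),t.max(0))
X=onz(P,t,.005);print('recess x',X[:,0].min(),X[:,0].max(),'y',X[:,1].min(),X[:,1].max(), rect(P,t,.005))
for r in range(r0-60,r0+75,5): print(r,v[r,c0-36:c0+40:4])
```

```text
[ 0.4974 -0.3751  0.0967]
[[255.1765 191.4624]
 [255.5403 152.2899]
 [254.8348 228.0898]
 [238.4032 191.3359]
 [272.1699 191.5895]
 [251.6817 182.5973]]
[257.5988 170.8784] 987 [240. 154.] [272. 220.]
recess x 0.48645211340308914 0.5143758022044976 y -0.4129720606545804 -0.35236568261843054 (array([ 500.4, -382.6]), array([27.9, 60.6], dtype=float32), 89.8)
131 [165 188 142 142 142 142 142 141 140 141 141 140 140 140 140 139 140 139
 184]
136 [171 141 142 141 140 141 139 140 140 141 139 140 140 140 139 140 140 139
 139]
141 [170 142 142 141 142 140 140 141 140 140 139 140 140 140 139 140 138 138
 140]
146 [170 142 141 141 140 141 140 141 140 140 139 139 140 140 140 140 138 139
 139]
151 [174 143 141 141 140 139 140 140 139 138 139 139 139 139 139 140 139 139
 140]
156 [174 141 140 140 140  83  39  43  40  40  41  41  41  42 136 139 139 139
 139]
161 [172 141 140 140 139  83  41  40  42  40  40  43  40  40 136 139 140 139
 140]
166 [174 142 140 140 140  99  42  42  42  40  41  40  38  41 136 138 139 139
 139]
171 [178 140 141 140 140  98  42  42  41  41  42  40  40  41 138 140 139 138
[... 800 characters left out ...]
44 154  61  88 124 125 138 138
 111]
226 [178 139 119  81  75  23  95 118 128 133 132 125  23  84  75  74 138 138
 111]
231 [123  94  86  85  84  19  94 119 126 133 133 125  18  63  76  75  95  94
 107]
236 [ 21  21  86  85  85  19  89 119 128 133 131 125  17  42  74  75  48  24
  24]
241 [ 29  39  85  75  75  15  90 120 127 133 132 123  17  20  75  76  76  29
  31]
246 [ 24  60  75  74  57  16  88 119 128 133 132 124  15  22  75  75  76  26
  21]
251 [ 24  74  75  74  42  19  89 117 128 132 131 124  15  19  74  75  76  33
  22]
256 [ 25  21  24 116  45  24  88 117 127 132 132 124  19  32 120  93  21  24
  25]
261 [ 43  27  25  20  55  18  91 117 127 132 131 124  15  33 118  25  18  28
  28]
```

The recess measures centre (0.5004, -0.387) and the held fuse's centre sits about (0.497, -0.377), so I shift by (-10, +3) mm in the tool frame and lower 108 mm.

>>> step_arm(moves=[[[-10,3,25],[0,0,0],8],[[-10,3,55],[0,0,0],8],[[-10,3,80],[0,0,0],8],[[-10,3,95],[0,0,0],8],[[-10,3,103],[0,0,0],8],[[-10,3,108],[0,0,0],8],[[-10,3,108],[0,0,0],8],[[-10,3,108],[0,0,0],8]])

```text
clock: 17.22
tcp_pos: [0.5015, -0.3865, -0.0099]
orientation: [0.001, 0.704, 0.71, -0.0]
wrist_force: [0.5, 0.8, 0.1]
finger_gap: 0.0115
grip_force: 34.2
```

>>> step_arm(moves=[[[0,0,1],[0,0,0],8],[[0,0,2],[0,0,0],8],[[0,0,2],[0,0,0],8]])

```text
clock: 17.47
tcp_pos: [0.5013, -0.3869, -0.0121]
orientation: [0.001, 0.704, 0.71, -0.0]
wrist_force: [-0.6, 0.5, -1.2]
finger_gap: 0.0113
grip_force: 34.2
```

>>> step_arm(moves=[[[0,0,1],[0,0,0],8],[[0,0,2],[0,0,0],8],[[0,0,2.5],[0,0,0],8],[[0,0,2.5],[0,0,0],8]])

```text
clock: 17.8
tcp_pos: [0.5012, -0.3869, -0.014]
orientation: [0.001, 0.704, 0.71, -0.0]
wrist_force: [-1.0, 1.7, 7.5]
finger_gap: 0.0114
grip_force: 35.4
```

>>> step_arm(moves=[[[0,0,0],[0,0,0],20],[[0,0,0],[0,0,0],28],[[0,0,0],[0,0,0],28],[[0,0,-15],[0,0,0],28],[[0,0,-50],[0,0,0],28],[[0,0,-90],[0,0,0],45],[[0,0,-130],[0,0,0],50],[[0,0,-170],[0,0,0],50]])

```text
clock: 18.47
tcp_pos: [0.5004, -0.3861, 0.1558]
orientation: [-0.001, 0.704, 0.71, -0.0]
wrist_force: [0.3, 0.4, -0.7]
finger_gap: 0.0497
grip_force: 0.0
```

Run:
```python
from seg import *
im,P=snap("wrist","w11"); s=telemetry.get_state();print(s['tcp_pos'])
h=cv2.cvtColor(im,cv2.COLOR_RGB2HSV);m=(h[...,2]>145)
pr=proj(P,[[.485,-.351,.005],[.515,-.351,.005],[.515,-.421,.005],[.485,-.421,.005]]);print(pr)
x0,y0=pr.min(0);x1,y1=pr.max(0)
c,t,a=comp(m,((x0+3)/.64,(y0+3)/.64,(x1-3)/.64,(y1-3)/.64));print(c,a,rect(P,t,.012),rect(P,t,.017))
c,t,a=comp(h[...,2]<60,((x0-6)/.64,(y0-6)/.64,(x1+6)/.64,(y1+6)/.64));print('recess',a,rect(P,t,.005))
```

```text
[ 0.50357685 -0.3891273   0.16540978]
[[237.86789262 133.28255225]
 [266.79970831 133.51168839]
 [265.60346244 198.03198086]
 [238.2121646  197.82595955]]
[254.05369128 168.68959732] 596 (array([ 502. , -387.8]), array([12.8, 53.3], dtype=float32), 90.5) (array([ 502. , -386.7]), array([12.6, 52.5], dtype=float32), 90.5)
recess 803 (array([ 500.6, -385.8]), array([27.3, 66.3], dtype=float32), 90.0)
```

>>> step_arm(moves=[[[30,-10,0],[0,0,0],50],[[70,-25,0],[0,0,0],50],[[110,-40,0],[0,0,0],50],[[150,-50,0],[0,0,0],50],[[190,-58,0],[0,0,0],50],[[230,-62,0],[0,0,0],50],[[270,-65,0],[0,0,0],50],[[310,-66,0],[0,0,0],50]])

```text
clock: 19.18
tcp_pos: [0.4314, -0.0753, 0.1543]
orientation: [0.0, 0.705, 0.71, 0.0]
wrist_force: [1.4, 0.6, -0.4]
finger_gap: 0.0499
grip_force: 0.0
```

>>> step_arm(moves=[[[40,0,0],[0,0,0],50],[[80,0,0],[0,0,0],50],[[120,0,0],[0,0,0],50],[[160,0,0],[0,0,0],50],[[200,0,0],[0,0,0],50],[[240,0,0],[0,0,0],50],[[280,0,0],[0,0,0],50],[[305,0,0],[0,0,0],50]])

```text
clock: 19.85
tcp_pos: [0.4295, 0.2313, 0.1542]
orientation: [-0.0, 0.703, 0.711, 0.0]
wrist_force: [1.1, -0.2, -0.3]
finger_gap: 0.0497
grip_force: 0.0
```

>>> step_arm(moves=[[[0,0,0],[0,0,0],50],[[0,0,0],[0,0,0],50],[[0,0,0],[0,0,0],50]])

```text
clock: 20.1
tcp_pos: [0.4296, 0.2277, 0.154]
orientation: [-0.0, 0.704, 0.71, -0.001]
wrist_force: [1.1, -0.2, 0.4]
finger_gap: 0.0499
grip_force: 0.0
```

Run:
```python
from seg import *
np.set_printoptions(precision=4,suppress=True)
im,P=snap("wrist","w12"); s=telemetry.get_state();print(s['tcp_pos'],s['orientation'],s['joint_pos'],s['clock'])
v=im.max(2)
m=(v<75).astype(np.uint8)
n,l,st,c=cv2.connectedComponentsWithStats(m)
for i in range(1,n):
    if st[i,4]>80: print(st[i],c[i],onz(P,[c[i]],.008)[0])
cv2.imwrite('pics/c11.png',im[:,:,::-1])
```

```text
[0.4297 0.2272 0.1541] [-0.      0.7045  0.7097 -0.0004] [ 0.3213  0.1639 -0.2673  1.1404 -0.0004  1.8848] 20.15
[ 448    0   48  120 3396] [471.116   58.4585] [0.6439 0.3392 0.008 ]
[406   4  24  20 199] [418.0754  13.9397] [0.5853 0.3774 0.008 ]
[ 96   9   6  43 124] [98.2097 29.8468] [0.2811 0.3607 0.008 ]
[ 61  33  17  25 180] [71.1611 45.2111] [0.2529 0.3472 0.008 ]
[247  73   6  74 372] [249.4086 111.0833] [0.426  0.2852 0.008 ]
[252  72  16  74 394] [259.7056 109.2766] [0.4364 0.287  0.008 ]
[    0    95   512   289 57563] [224.6737 306.9708] [0.3973 0.0562 0.008 ]
[110 107  25  30 263] [122.8441 121.9848] [0.2971 0.2738 0.008 ]
[  420   123    92   164 10528] [472.2811 192.746 ] [0.6708 0.2017 0.008 ]
[ 53 149  13  20 112] [ 58.3571 160.1429] [0.2235 0.234  0.008 ]
[377 168  10  14 109] [381.3853 174.3945] [0.5668 0.2213 0.008 ]
[183 181  68  62 391] [224.1918 207.2046] [0.3991 0.1832 0.008 ]
[406 183  14  19 205] [412.5707 192.0585] [0.6035 0.202  0.008 ]
[382 211  11  16 103] [386.3107 218.8544] [0.5783 0.1709 0.008 ]
```

Run:
```python
from seg import *
im,P=load('w12');v=im.max(2)
for th in(75,110):
    m=cv2.morphologyEx((v<th).astype(np.uint8),cv2.MORPH_CLOSE,np.ones((3,3)))
    c,t,a=comp(m,(236/.64,60/.64,282/.64,160/.64));print(th,c,a,rect(P,t,.008),t.min(0),t.max(0))
for r in range(62,158,4): print(r,''.join('#' if x<75 else '+' if x<110 else '.' for x in v[r,230:290]))
```

```text
75 [254.54402895 108.49577805] 829 (array([432.4, 286.5]), array([20. , 72.1], dtype=float32), 93.8) [247.  72.] [267. 146.]
110 [254.8254469  109.27024185] 951 (array([431.8, 286.8]), array([20.9, 73.1], dtype=float32), 95.4) [247.  71.] [268. 146.]
62 ............................................................
66 ............................................................
70 ............................................................
74 ..................###.+###..................................
78 .................+###++####.................................
82 .................+###++#####................................
86 .................#####.+#####...............................
90 .................#####++#####+..............................
94 .................#####+++#####+.............................
98 .................######.+######+............................
102 .................######++#######+...........................
106 .................#####.....+#####...........................
110 .................######+..+######+..........................
114 .................######+..+#######+.........................
118 .................######+...+#######.........................
122 .................######+....+#######........................
126 .................######+.....+######+.......................
130 .................######+......+######.......................
134 .................+#####.........#####+......................
138 ..................#####..........#####......................
142 ..................####+...........####+.....................
146 ..................####+.....................................
150 ............................................................
154 ............................................................
```

Run:
```python
from seg import *
im,P=load('w12');v=im.max(2)
for r in list(range(52,76,2))+list(range(144,162,3)): print(r,v[r,240:276:1])
cv2.imwrite('pics/c12.png',cv2.resize(im[40:250,150:400],None,fx=2.4,fy=2.4,interpolation=cv2.INTER_CUBIC)[:,:,::-1])
```

```text
52 [202 202 202 201 202 203 203 202 201 202 202 203 203 203 202 203 204 204
 203 203 203 202 204 203 204 204 202 201 201 201 200 200 201 201 202 201]
54 [203 203 203 202 203 203 203 204 203 204 203 204 203 203 203 202 203 203
 203 204 203 203 201 202 202 202 202 202 202 201 200 200 200 201 202 201]
56 [203 202 202 201 202 203 203 204 203 203 203 203 203 204 204 203 203 203
 203 203 203 202 202 201 202 202 202 202 201 201 201 201 201 201 202 202]
58 [203 201 201 202 202 202 203 203 197 208 215 185 189 204 203 203 203 203
 203 203 203 203 204 202 202 202 202 201 202 201 202 201 202 203 202 204]
60 [203 202 202 202 202 202 202 202 195 201 212 181 138 137 137 137 138 186
 204 203 202 202 202 202 202 202 203 203 203 202 201 200 201 203 203 203]
62 [204 202 202 202 202 202 201 201 187 210 222 189 143 132 133 133 133 185
 202 202 202 202 201 202 202 201 203 204 203 202 201 201 201 203 204 204]
64 [204 202 202 202 202 201 202 201 185 197 203 185 154 132 134 132 132 184
 201 200 201 201 202 203 203 203 202 202 202 201 200 200 200 201 201 202]
66 [203 203 203 202 202 202 202 202 201 205 204 19
[... 905 characters left out ...]
83 193 195 194 195 194
 200 204 204 204 203 204 204 203 202 202 203 198 194 200 203 204 203 202]
150 [204 204 203 203 204 204 204 204 204 204 204 203 204 204 204 204 204 205
 205 204 204 203 204 203 204 204 204 203 203 203 204 204 204 204 203 202]
153 [203 204 204 203 205 205 204 204 204 204 202 202 203 204 204 204 205 204
 204 204 204 204 204 204 204 203 202 203 203 204 204 204 205 204 204 203]
156 [204 205 204 204 205 204 204 205 204 205 204 205 205 204 204 204 204 203
 203 204 204 204 203 203 202 202 201 203 203 204 204 204 204 204 204 204]
159 [204 205 204 205 204 205 204 204 205 205 204 205 204 204 203 203 204 204
 204 204 204 204 204 202 202 202 203 202 202 202 203 204 203 204 204 204]
```

Run:
```python
from seg import *
im,P=load('w12')
A,B=onz(P,[[250.3,57.5],[257.8,146.5]],.007);d=A-B;L=np.linalg.norm(d[:2])
print(A,B,(A+B)/2,L,np.degrees(np.arctan2(d[1],d[0])))
C=(A+B)/2;y=2*np.arctan2(.7097,.7045);x=np.array([np.cos(y),np.sin(y)]);yy=np.array([np.sin(y),-np.cos(y)])
e=C[:2]-[.4297,.2272];print(np.degrees(y),e@x*1000,e@yy*1000)
```

```text
[0.42663559 0.33586698 0.007     ] [0.43488997 0.24948946 0.007     ] [0.43076278 0.29267822 0.007     ] 0.08677102775648375 95.45870293082204
90.42135017783295 65.46863385102468 1.5442707290713331
```

>>> step_arm(moves=[[[35,1,10],[0,0,-0.044],45],[[65,1.5,30],[0,0,-0.088],45],[[65,1.5,65],[0,0,-0.088],45],[[65,1.5,105],[0,0,-0.088],45],[[65,1.5,135],[0,0,-0.088],45],[[65,1.5,155],[0,0,-0.088],45],[[65,1.5,166],[0,0,-0.088],45],[[65,1.5,170],[0,0,-0.088],45]])

```text
clock: 20.82
tcp_pos: [0.4295, 0.2906, -0.0179]
orientation: [-0.001, 0.673, 0.739, -0.002]
wrist_force: [-0.9, -0.6, -0.8]
finger_gap: 0.0449
grip_force: 0.0
```

>>> step_arm(grip_force=30, moves=[[[0,0,0],[0,0,0],40],[[0,0,0],[0,0,0],30],[[0,0,0],[0,0,0],22],[[0,0,0],[0,0,0],10],[[0,0,0],[0,0,0],10],[[0,0,0],[0,0,0],10],[[0,0,0],[0,0,0],10]])

```text
clock: 21.4
tcp_pos: [0.4314, 0.2932, -0.0149]
orientation: [0.0, 0.672, 0.74, 0.001]
wrist_force: [-0.4, -0.1, 2.3]
finger_gap: 0.0098
grip_force: 1.4
```

>>> step_arm(grip_force=30, moves=[[[0,0,0],[0,0,0],3],[[0,0,0],[0,0,0],3],[[0,0,0],[0,0,0],3],[[0,0,0],[0,0,0],3]])

```text
clock: 21.73
tcp_pos: [0.4311, 0.2932, -0.0151]
orientation: [0.0, 0.672, 0.74, 0.0]
wrist_force: [-0.9, -0.6, 5.3]
finger_gap: 0.0029
grip_force: 2.8
```

Run:
```python
from seg import *
im,P=snap("wrist","w13"); s=telemetry.get_state();print(s['tcp_pos'],s['finger_gap'],s['grip_force'],s['wrist_force'])
v=im.max(2)
for r in range(90,300,6): print(r,''.join('#' if x<75 else '+' if x<120 else '.' for x in v[r,190:330:2]))
```

```text
[ 0.43109851  0.29317017 -0.01512882] 0.003073641061718191 2.7806912794767413 [-1.3757314  -0.69288739  5.57129912]
90 ......................................................................
96 ......................................................................
102 ......................................................................
108 ......................................................................
114 ................................+.....................................
120 ......................................................................
126 ..............................................................++++++++
132 ..............................................................++++++++
138 ......................................................................
144 ......................................................................
150 .............................+++......................................
156 ................................++++..................................
162 ...............................+++++..................................
168 .......
[... 938 characters left out ...]
####+++++++++++++++++++++
246 ...............#########++++###+#####+++##########++++++++++++++++++++
252 ..............#################+#########+#########+++++++++++++++++++
258 ............###############+###+####++###############+++++++++++++++++
264 ..........#####################+#######################++++++++++#####
270 +....+#########################++###########################++++######
276 ###############################++#####################################
282 ###############################++.####################################
288 ###############################...####################################
294 ###############################...+###################################
```

The fingers shut on top of the clip. The fuse's 11.8 mm chord also implies the tips were at about z=11 mm, so the tip offset is nearer 28 mm. I reopen above the clip and go 8 mm deeper.

>>> step_arm(moves=[[[0,0,-10],[0,0,0],3],[[0,0,-25],[0,0,0],20],[[0,0,-25],[0,0,0],45],[[0,0,-25],[0,0,0],45],[[0,0,-25],[0,0,0],45],[[0,0,-25],[0,0,0],45]])

```text
clock: 22.28
tcp_pos: [0.4305, 0.2927, 0.0089]
orientation: [-0.0, 0.672, 0.74, -0.0]
wrist_force: [0.7, 0.3, -0.1]
finger_gap: 0.0454
grip_force: 0.0
```

>>> step_arm(moves=[[[0,0,12],[0,0,0],45],[[0,0,22],[0,0,0],45],[[0,0,29],[0,0,0],45],[[0,0,33],[0,0,0],45],[[0,0,33],[0,0,0],45],[[0,0,33],[0,0,0],45]])

```text
clock: 22.78
tcp_pos: [0.4305, 0.2928, -0.024]
orientation: [-0.0, 0.672, 0.74, -0.001]
wrist_force: [-0.0, 0.4, -0.0]
finger_gap: 0.045
grip_force: 0.0
```

>>> step_arm(grip_force=30, moves=[[[0,0,0],[0,0,0],35],[[0,0,0],[0,0,0],25],[[0,0,0],[0,0,0],12],[[0,0,0],[0,0,0],12],[[0,0,0],[0,0,0],12],[[0,0,0],[0,0,0],12],[[0,0,0],[0,0,0],12]])

```text
clock: 23.37
tcp_pos: [0.4313, 0.2931, -0.023]
orientation: [0.0, 0.672, 0.74, 0.0]
wrist_force: [-1.6, -0.4, 5.7]
finger_gap: 0.0158
grip_force: 29.4
```

>>> step_arm(moves=[[[0,0,-20],[0,0,0],12],[[0,0,-55],[0,0,0],12],[[0,0,-95],[0,0,0],12],[[-10,-1,-115],[0,0,0],12],[[-40,-4,-115],[0,0,0],12],[[-78,-7,-115],[0,0,0],12],[[-116,-11,-115],[0,0,0],12],[[-154,-15,-115],[0,0,0],12]])

```text
clock: 24.03
tcp_pos: [0.4305, 0.1371, 0.0915]
orientation: [0.0, 0.672, 0.741, 0.0]
wrist_force: [0.8, 0.1, 0.3]
finger_gap: 0.0159
grip_force: 29.2
```

>>> step_arm(moves=[[[-37,-4,0],[0,0,0.02],12],[[-74,-6,0],[0,0,0.06],12],[[-105,5,0],[0,0,0.1],12],[[-135,25,0],[0,0,0.14],12],[[-158,42,0],[0,0,0.166],12],[[-170,49,0],[0,0,0.166],12],[[-170,49,0],[0,0,0.166],12],[[-170,49,0],[0,0,0.166],12]])

```text
clock: 24.7
tcp_pos: [0.4951, -0.0262, 0.0909]
orientation: [-0.001, 0.732, 0.682, -0.0]
wrist_force: [1.1, 0.6, -0.5]
finger_gap: 0.0161
grip_force: 29.2
```

Run:
```python
from seg import *
im,P=snap("wrist","w14"); s=telemetry.get_state();print(s['tcp_pos'],s['orientation'],s['finger_gap'],s['grip_force'],s['wrist_force'],s['clock'])
y=2*np.arctan2(s['orientation'][2],s['orientation'][1]);print('yaw',np.degrees(y))
v=im.max(2)
print(proj(P,[[.4968,-.0265+.051,.005],[.4968,-.0265-.051,.005],[.478,-.0265,.005],[.516,-.0265,.005]]))
for r in range(100,260,5): print(r,''.join('#' if x<60 else '+' if x<120 else '.' for x in v[r,200:310:2]))
```

```text
[ 0.49448011 -0.02550443  0.09087978] [-1.07151706e-03  7.31233177e-01  6.82126525e-01 -5.44697300e-04] 0.016000415300226146 29.2295332881622 [-0.57627248 -0.38920944 -0.31424736] 24.75
yaw 86.02016031095646
[[249.8168587  121.69856864]
 [258.1431971  236.2627794 ]
 [232.46289924 183.31241496]
 [276.43464364 180.30536197]]
100 .......................................................
105 .......................................................
110 .......................................................
115 ..............+++++++++++++++++++++++++++++++++........
120 .............++++++++++++++++++++++++++++++++++........
125 .............++++#####################+++++++++........
130 ............+++++#####################+++++++++........
135 .............++++#####################+++++++++........
140 ............+++++#####################++++++++.........
145 ............+++++#####################++++++++.........
150 ...........++++++#####################++++++++.........
155 ...........++++++########...##########++++++++.........
160 ...........++++++########...##########++++++++.....
[... 444 characters left out ...]
++#####################++++++++.........
205 ..........+++++++#####################+++++++..........
210 ..........+++++++#####################+++++++..........
215 ..........+++++++#####################+++++++..........
220 ..........+++++++#####################+++++++..........
225 ..........+++++++#####################+++++++..........
230 ..........+++++++#####################+++++++..........
235 .....#####++++++##########++##########++++++######+....
240 ....######++++++##########++###########++++++######+...
245 ...######+++++++#########....+#########+++++++######...
250 ..######+++++++##########....+##########++++++#######..
255 .#########+....###########...###########....+#########.
```

Run:
```python
from seg import *
im,P=load('w14')
X=onz(P,[[253,153.5],[252.5,181]],.1215);print(X)
a=np.radians(86);print('clip centre',X[0,:2]-.0433*np.array([np.cos(a),np.sin(a)]))
```

```text
[[0.49924025 0.01641281 0.1215    ]
 [0.49807696 0.00343292 0.1215    ]]
clip centre [ 0.49621979 -0.02678171]
```

The clip's centre is at (0.4962, -0.0268), right over the long plate's recess centre. I lower it.

>>> step_arm(moves=[[[0,0,30],[0,0,0],12],[[0,0,60],[0,0,0],12],[[0,0,85],[0,0,0],12],[[0,0,98],[0,0,0],12],[[0,0,105],[0,0,0],12],[[0,0,109],[0,0,0],12],[[0,0,109],[0,0,0],12],[[0,0,109],[0,0,0],12]])

```text
clock: 25.42
tcp_pos: [0.4963, -0.0259, -0.0167]
orientation: [0.0, 0.731, 0.682, 0.0]
wrist_force: [-0.4, -0.2, -0.1]
finger_gap: 0.0162
grip_force: 29.2
```

>>> step_arm(moves=[[[0,0,0.5],[0,0,0],12],[[0,0,1.5],[0,0,0],12],[[0,0,1.5],[0,0,0],12]])

```text
clock: 25.67
tcp_pos: [0.4964, -0.0264, -0.0184]
orientation: [0.001, 0.731, 0.682, 0.0]
wrist_force: [1.3, 0.3, -0.3]
finger_gap: 0.016
grip_force: 29.2
```

>>> step_arm(moves=[[[0,0,1],[0,0,0],12],[[0,0,2],[0,0,0],12],[[0,0,2],[0,0,0],12]])

```text
clock: 25.92
tcp_pos: [0.4963, -0.0264, -0.02]
orientation: [0.001, 0.731, 0.682, 0.0]
wrist_force: [-2.0, -0.1, 8.8]
finger_gap: 0.0162
grip_force: 30.1
```

Contact (8.8 N), so I release, rise, and move to where all four plates can be seen.

>>> step_arm(moves=[[[0,0,0],[0,0,0],25],[[0,0,0],[0,0,0],38],[[0,0,0],[0,0,0],38],[[0,0,-15],[0,0,0],38],[[0,0,-45],[0,0,0],38],[[0,0,-85],[0,0,0],38],[[0,0,-125],[0,0,0],38],[[0,0,-165],[0,0,0],38]])

```text
clock: 26.58
tcp_pos: [0.4951, -0.0261, 0.1453]
orientation: [-0.0, 0.731, 0.682, -0.0]
wrist_force: [0.8, -0.1, -0.6]
finger_gap: 0.0382
grip_force: 0.0
```

>>> step_arm(moves=[[[-20,-15,-40],[0,0,0],60],[[-40,-30,-80],[0,0,0],60],[[-60,-50,-110],[0,0,0],60],[[-80,-60,-130],[0,0,0],60],[[-80,-60,-130],[0,0,0],60],[[-80,-60,-130],[0,0,0],60],[[-80,-60,-130],[0,0,0],60]])

```text
clock: 27.17
tcp_pos: [0.4303, -0.1019, 0.2735]
orientation: [-0.0, 0.732, 0.682, 0.0]
wrist_force: [0.9, 0.1, 0.1]
finger_gap: 0.0601
grip_force: 0.0
```

Run:
```python
from seg import *
np.set_printoptions(precision=4,suppress=True)
im,P=snap("wrist","w15"); s=telemetry.get_state();print(s['tcp_pos'],s['orientation'],s['clock'])
cv2.imwrite('pics/final.png',cv2.resize(im,(800,600),interpolation=cv2.INTER_CUBIC)[:,:,::-1])
print(proj(P,[[.4968,-.0265,.003],[.495,-.147,.003],[.495,-.147,.083],[.5002,-.2672,.048],[.5002,-.386,.015]])/.64)
```

```text
[ 0.4301 -0.1014  0.2728] [-0.0008  0.7314  0.6819 -0.0003] 27.2167
[[463.7686 144.7097]
 [466.4616 277.2336]
 [480.8504 300.9244]
 [483.0575 414.6243]
 [479.841  498.615 ]]
```

View pics/final.png

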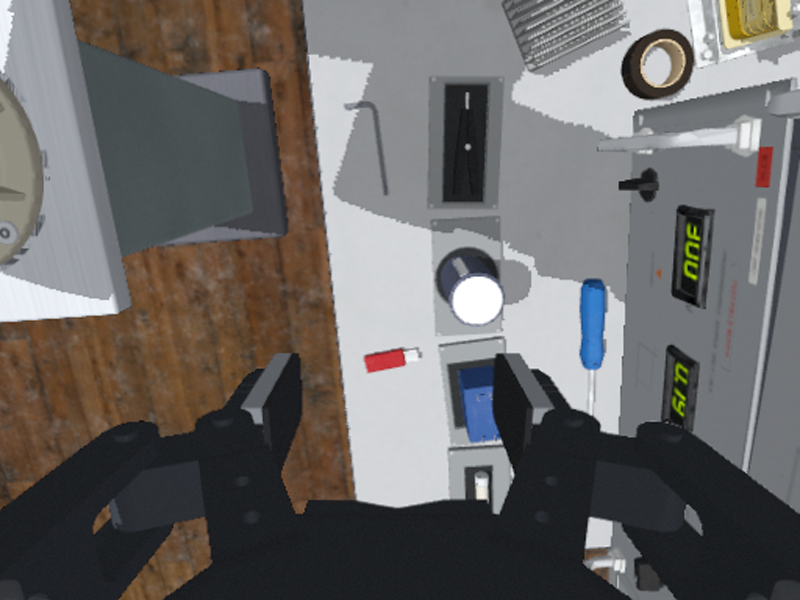

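The final picture shows the clip inside its recess (467,143) and the can inside its ring (top at 478,300, predicted 481,301). The fuse is in its slot (482,490) and the block is in its recess (480,400), half hidden by a finger. The USB and hex key are untouched. I check the block numerically from the earlier, clearer view and the side view.

Run:
```python
from seg import *
def blue(im):
    h=cv2.cvtColor(im,cv2.COLOR_RGB2HSV);return (h[...,0]>105)&(h[...,0]<125)&(h[...,1]>120),h[...,2]
im,P=load('w8');m,v=blue(im)
for th in (90,110,130):
    c,t,a=comp(m&(v>th),(280/.64,250/.64,350/.64,345/.64));print('w8',th,c,a,rect(P,t,.048))
im,P=snap("side","s16");m,v=blue(im)
c,t,a=comp(m,(300,350,420,480));print('side',t.min(0),t.max(0),a)
a_=np.radians(94.5);ex=np.array([np.sin(a_),-np.cos(a_)]);ey=np.array([np.cos(a_),np.sin(a_)])
C=[proj(P,[*(np.array([.5002,-.2672])+sx*.0175*ex+sy*.0285*ey),z])[0] for z in(.003,.048) for sx in(-1,1) for sy in(-1,1)]
print('expected',np.min(C,0),np.max(C,0))
im,S=snap("scene","s17");m,v=blue(im);c,t,a=comp(m,(480,255,560,320));print('scene',t.min(0),t.max(0),a)
C=[proj(S,[*(np.array([.5002,-.2672])+sx*.0175*ex+sy*.0285*ey),z])[0] for z in(.003,.048) for sx in(-1,1) for sy in(-1,1)]
print('expected',np.min(C,0),np.max(C,0))
s=telemetry.get_state();print(s['clock'],s['wrist_force'])
```

```text
w8 90 [311.04313725 299.88562092] 1530 (array([ 497. , -254.8]), array([40.1, 78.3], dtype=float32), 94.5)
w8 110 [313.90937997 302.17011129] 1258 (array([ 500.3, -265.7]), array([35.2, 55.8], dtype=float32), 94.2)
w8 130 [314.12060302 302.40619765] 1194 (array([ 501. , -266.3]), array([34. , 54.5], dtype=float32), 94.2)
side [214. 234.] [232. 263.] 365
expected [212.07872827 232.52704298] [232.7149099  264.65647226]
scene [323. 176.] [337. 190.] 133
expected [322.50723448 172.64263545] [339.78973847 192.70412011]
27.3167 [0.37680829 0.31704692 0.04072047]
```

```bash
python3 -c "
from workcell import env; print(env.hand_in())"
```

```text
the job is handed in; nothing more can be done
None
```

I handed the job in at about 27 s on the clock, and the last views and measurements showed all four parts down in their own plates (within about 4 mm of centre), with the USB stick and hex key not moved; the hand-in call gave no verdict.

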